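# Load the tube-cutting jig and hold the tube down for the saw

### The arm

A 7-joint arm with a two-finger parallel gripper is mounted at the origin on the work surface. World frame = base frame: x ahead of the robot, y to its left, z up, the work surface at z = 0. Lengths are in m, angles in rad, forces in N, time in s.
With the tool pointing down it reaches from about 0.425 to 1.025 m from the base axis. Payload 9.4 kg.
Tool frame: the origin (TCP) lies where the fingers leave the gripper's body, on its centre line; the fingertips stand 84 mm ahead of it and the grasp point (between the pads) lies arm.tcp_to_grasp ahead of it (arm.tcp_to_grasp is the distance from the TCP to the grasp point, in m); z points along the fingers, y is the direction in which the jaws open and shut (so a half turn about z gives the same grasp; the last joint's range is limited). The gripper opens to 93 mm and grips with 3 to 60 N. Pads are 15 mm wide; open, the fingers measure 128 mm over their backs; the gripper's body (75 mm by 188 mm) begins 65 mm behind the grasp point.
Start: joints at [1.237, 0.599, -0.003, 1.599, 0.002, 0.943, -0.08], TCP at [0.184, -0.701, 0.303] pointing down, gripper open.
Joint ranges: [-2.57, 2.57], [-0.35, 1.97], [-1.29, 1.29], [0.11, 2.56], [-1.05, 4.19], [0.11, 1.86], [-2.63, 2.63]. Speed limits (rad/s): [2.22, 2.22, 3.01, 3.01, 3.14, 3.14, 3.14].

### API

Orientations are given as a rotation vector (axis times angle).
In Python, from workcell import get_state, capture, get_calibration, hand_in, masks_of, place_of, arm gives the robot as it stands. The module is installed in compiled form; this text tells all that it offers.
- The arm moves only by the shell command python3 -m creep 'ROWS'. ROWS is a JSON object of lists of equal length, an entry for each row: "delta_pos": the shift along the tool's x, y, z in units of 25 mm (1.0 is 25 mm), a list of three; "turn": the turn, a rotation vector about the tool's x, y, z in degrees, a list of three; "grip": the opening in per cent of the stroke, from 0 (shut) to 100 (fully open). In form: {"delta_pos": [[x, y, z], ...], "turn": [[wx, wy, wz], ...], "grip": [grip, ...]}. A call has 1 to 10 rows; each row is the pose to reach, as a shift and turn from the pose measured when the call began, along the tool's axes at that moment; what a row does not reach only later rows make up. A row lasts 1/10 s, in which the tool goes at most 50 mm and 8.59 degrees, less where a joint would pass 70% of its speed; a pose out of reach is approached as far as the arm can. A call with a gripper value outside its range is refused whole. The fingers move at their own pace and stop on an object; the grip force is fixed at half the most. Time passes only in rows, so rows that repeat a pose let the fingers close. It gives the time, the measured TCP pose, the force and the opening at its end, in the units of the state.
- get_state(): the state, without advancing time (a new reading comes with each control period).
- capture(name): name is "side" or "top" or "wrist"; returns the picture (420x560x3 uint8, blue, green, red); there is no depth.
- get_calibration(name): a dict with "intrinsics" (3x3 intrinsics, pixels), "R" (3x3) and "t" (3): a world point X has camera coordinates R X + t. Camera axes: x right, y down, z forward; pixel columns grow to the right and rows downward; lengths in m; the calibration is good to about 2 mm. The wrist camera is an equidistant fisheye: a pixel r from the principal point sees the ray r / f radians off the axis. A picture is of the moment at which its call begins: read the wrist's pose just before it. get_calibration takes no time and is no camera call; for the wrist camera it gives the pose at the moment of the call.
- hand_in(): hands the job in, once; it reports no verdict.
Trained networks look in the newest picture that a camera, given by its name, has taken for a name from the list of things; names that differ only in an ending like _2 or _b are one class to them, and where a whole thing is asked for, a point or a joint stands for the part that bears it (a point fixed in the world has none). Each returns a list of dicts, best first, with "p" (0 to 1); they miss things now and then, are a little off and sometimes report something else, mostly with a low value. They report only what shows in the picture. A call takes as long as a camera call. They do not tell look-alikes from the thing itself.
- masks_of(target, camera): "pixels" (420x560 bool, what is visible of it) and "rect" ([left, top, right, bottom] in pixels, round what is visible of it).
- place_of(target, camera): "centre" ([column, row] in pixels: a listed point, or the origin of a listed thing).
The state is a dict: "time_s": time; "qpos": joint angles; "joint_vel": joint speeds; "joint_efforts": joint torques, N m; "position": TCP position; "orientation": TCP orientation; "wrist_force": force on the tool from outside, world axes, zero at the start; "ft_torque": the same for the moment, N m; "finger_gap": finger opening in m.
Only numpy, scipy, OpenCV 4.12 (cv2) and the standard library are available. Lean on these libraries where they do the work, as an engineer would, in place of code of your own. Each camera call takes 0.05 s, during which the arm holds its last target.

### The job

Get the silver tube ready for sawing in the tube-cutting jig: pull the red knob of its sliding stop fully out, lower the silver tube (not the brass one) from the wooden rest into the V-rests, without dropping it, and let go of it; then push the knob fully home so that the tube is located between stop and fence. Now press the tube down onto both faces of the V with about 10 N, and finish while still holding it pressed there. Leave everything else on the bench where it is.

Things in the scene. Friction and masses are not known exactly. Their poses are not given: they have to be found in the camera images.
- jig: Steel tube-cutting jig, fixed to the bench: dark base plate 90 x 215 x 12 mm with two bright V-rests, an end fence and a sliding stop in a line. Origin: at bench height, below the middle of the tube's final place. y runs along the V-trough from the stop (-y) to the fence (+y), x across, z up. A tube seated in the V has its axis 60 mm above the bench at x = 0.
- vee_near: The -x halves of both V-rests (one face of the 90-degree V); fixed, same origin and axes as the jig. The rests stand at y = -52..-28 and y = 28..52 mm (the second has a 2 mm saw slot), so fingers have 56 mm free between them along y; each rest is 56 mm wide across x, its top 56 mm above the bench.
- vee_far: The +x halves of both V-rests (the other face of the V); fixed, same origin and axes as the jig.
- fence_face (a point): Middle of the fence's inner face, at jig y = +56 mm, 60 mm above the bench; axes as the jig. The fence is a plate 56 mm wide, its top 74 mm above the bench.
- stop_nose (a point): Middle of the stop's nose face, which pushes the tube's end: at jig y = -56 mm with the stop home (112 mm from the fence, for a 110 mm tube), -90 mm with it out; 60 mm above the bench. The nose is an 18 mm disc. Behind it stands the guide post, 44 mm across, at jig y = -122..-100 mm, 76 mm high, with a small brass cap screw on top up to 86 mm.
- stop (a joint): Sliding stop (nose, rod and knob). 0 = home, 0.034 m = fully out, hard limits both; it starts home and moves along the jig's -y as it is pulled. A spring detent holds it at either end: about 6 N to start it, less and less up to half-way; past half-way it snaps on to the other end by itself. Going home it slides a tube that lies in the trough along.
- knob (a point): Centre of the stop's red round knob, 26 mm diameter, 18 mm long, its axis along the jig's y, 60 mm above the bench. At jig y = -155 mm when home, -189 mm when out. Between knob and guide post is a 10 mm rod, 24 mm of it free when home; the knob's outer end face, 9 mm beyond this point, is free to push on.
- silver_tube_mid (a point): Middle of the plain silver-coloured tube, 24 mm outside diameter, 110 mm long, 60 to 130 g, on its axis. The tube's axis is this point's y. At the start it lies in the wooden rest, its axis 38 mm above the bench, in one of the two places. It rolls about its axis freely.
- silver_tube: The same silver tube: origin at its middle, y along its axis.
- tube_rest: Wooden rest (cannot move), base 160 x 84 mm, with two notched rails 12 mm thick and 33 mm high, 60 mm free between them. It carries two tubes parallel to its y, in notches at x = -40 and +40 mm. Origin: underside centre; z up.
- brass_tube_mid (a point): Middle of the yellow brass tube of the same size, lying in the other place of the wooden rest. To be left alone.
- parts_box: Clear plastic box 85 x 60 x 50 mm with brown filling, a bystander. Origin: underside centre.
- dapping_block: Steel block with round hollows, 56 x 56 x 52 mm, a bystander. Origin: underside centre.
- graver: Graver with a wooden mushroom handle, 115 mm long, lying flat, a bystander. Origin near its middle, at bench height.
- needle_file: Needle file with a yellow handle, 150 mm long, a bystander. Origin near its middle, at bench height.
- tweezers: Steel tweezers, 120 mm long, a bystander. Origin near the middle, at bench height.
- saw_frame: Jeweller's saw frame with a wooden handle, 240 x 90 mm, lying flat, a bystander. Origin at bench height, near the middle of its blade.
- ring_dish: White dish of 76 mm diameter with three rings, a bystander. Origin: underside centre.
Not all that is in view belongs to the job. What is shaped like the silver_tube but purple or turquoise is not meant.

How it is judged:
By the outcome, as a careful person would: the job done as asked, in the order asked, and still so for the second after the job is handed in, while the arm keeps its last pose, push and grip.
It also fails if it takes over 61 s, if anything falls off the work surface, if the arm or the gripper's body presses on something with over 40 N, if the wrist force passes 120 N, or if a joint passes its speed limit or range.

## Working session

There is one attempt and no reset: what is moved stays moved. The work goes in short steps, Python scripts to look and compute and a shell command to move; the robot and the scene stay as the last step left them, time stands still between calls to the robot, and variables do not carry over. Pictures are saved under pics/ and viewed, and the job is handed in when it is done.

```bash
mkdir -p pics; ls
python3 - <<'E'
from workcell import *
import cv2
s=get_state(); print({k:s[k] for k in ('time_s','position','orientation','wrist_force','finger_gap')}, arm.tcp_to_grasp)
for n in ('side','top','wrist'):
    cv2.imwrite(f'pics/{n}0.png',capture(n)); c=get_calibration(n); print(n,c)
E
```

```text
pics
{'time_s': 0.0, 'position': array([ 0.18404349, -0.700893  ,  0.30186943]), 'orientation': array([-3.11422031e+00, -4.02179153e-01,  5.25787639e-04]), 'wrist_force': array([-0.11041017,  0.06261925, -0.09974806]), 'finger_gap': 0.09301793484912325} 0.0653
side {'intrinsics': array([[403.70028761,   0.        , 281.44227669],
       [  0.        , 403.70028761, 206.67378949],
       [  0.        ,   0.        ,   1.        ]]), 'R': array([[-0.94507618, -0.32677977,  0.00678125],
       [-0.24592922,  0.69727719, -0.67329291],
       [ 0.21529009, -0.6379808 , -0.73934476]]), 't': array([0.48440509, 0.18092581, 1.07276859])}
top {'intrinsics': array([[539.60750747,   0.        , 269.32071518],
       [  0.        , 539.60750747, 216.05217198],
       [  0.        ,   0.        ,   1.        ]]), 'R': array([[-0.00644377, -0.99996513,  0.00531167],
       [-0.97903537,  0.00522729, -0.20362322],
       [ 0.20358835, -0.00651242, -0.97903492]]), 't': array([-0.01117694,  0.53906803,  1.4012941 ])}
wrist {'intrinsics': array([[325.1922621 ,   0.        , 281.03657097],
       [  0.        , 325.1922621 , 211.20821683],
       [  0.        ,   0.        ,   1.        ]]), 'R': array([[ 0.25396073, -0.967214  , -0.00101452],
       [-0.93640615, -0.24613389,  0.25012323],
       [-0.2421724 , -0.06257148, -0.96821348]]), 't': array([-0.72325979, -0.02955322,  0.39016343])}
```

View pics/side0.png

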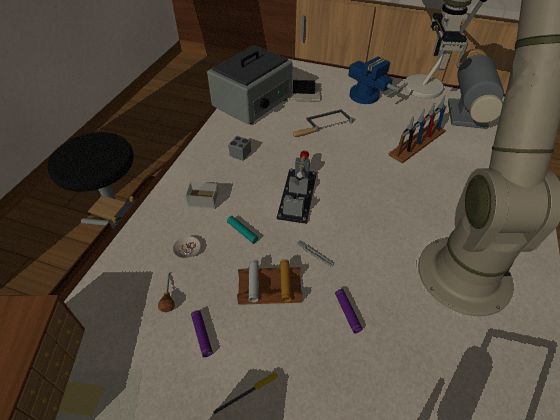

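View pics/top0.png

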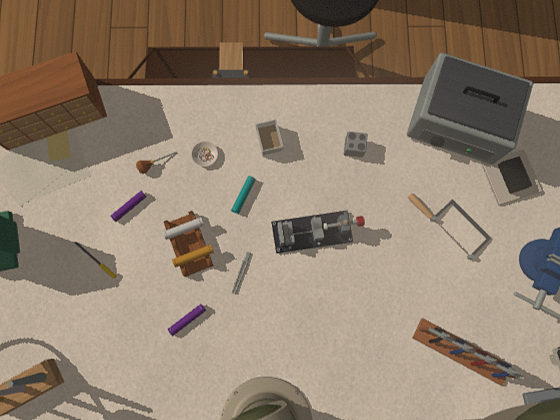

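View pics/wrist0.png

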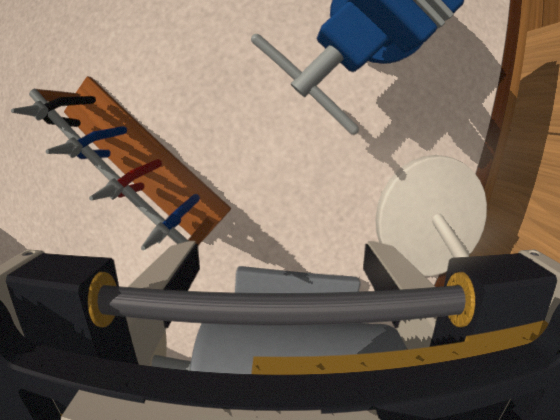

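The pictures show these look-alikes for the silver tube (top picture):
- silver tube, on the rest at (184,228)
- brass tube, on the rest at (193,256)
- turquoise tube at (244,194)
- purple tubes at (128,206) and (187,319)

By the description I choose the silver one on the rest. The jig is at (313,230), with its red knob at (360,221).

```bash
cat > h.py <<'E'
from workcell import *
import numpy as np, cv2
from scipy.optimize import least_squares
from scipy.spatial.transform import Rotation as Rn
def proj(c,X,fish=False):
    p=np.asarray(c['R'])@X+c['t']; K=c['intrinsics']
    if fish:
        r=np.hypot(p[0],p[1]); th=np.arctan2(r,p[2]); u=p[:2]/max(r,1e-9)*th
    else: u=p[:2]/p[2]
    return np.array([K[0,0]*u[0]+K[0,2],K[1,1]*u[1]+K[1,2]])
def fitpose(obs,x0,z0=None):
    # obs: list (cal,fish,local pt,pix); pose x,y,yaw
    def f(q):
        R=Rn.from_euler('z',q[2]).as_matrix(); o=np.array([q[0],q[1],0])
        return np.concatenate([(proj(c,R@np.array(l)+o,fi)-p) for c,fi,l,p in obs])
    return least_squares(f,x0,loss='soft_l1')
def st():
    s=get_state(); R=Rn.from_rotvec(s['orientation']).as_matrix()
    return s,R
E
python3 - <<'E'
from h import *
J={'jig':(0,0,0),'knob':(0,-.155,.06),'fence_face':(0,.056,.06),'stop_nose':(0,-.056,.06)}
T=['silver_tube_mid','brass_tube_mid','tube_rest']
obs=[];D={}
cal={n:get_calibration(n) for n in ('top','side')}
ims={n:capture(n) for n in cal}
for n in cal:
    for k in list(J)+T:
        r=place_of(k,n)
        print(n,k,[(np.round(a['centre'],1).tolist(),round(a['p'],2)) for a in r[:3]])
        if r: 
            D[n,k]=np.array(r[0]['centre'])
            if k in J: obs.append((cal[n],False,J[k],D[n,k]))
f=fitpose(obs,[.75,0,0]); print('jig',f.x,np.round(f.fun,1))
L={'silver_tube_mid':.038,'brass_tube_mid':.038,'tube_rest':0}
for k in T:
    g=fitpose([(cal[n],False,(0,0,L[k]),D[n,k]) for n in cal if (n,k) in D],[.7,.3,0]);print(k,g.x,np.round(g.fun,1))
    for n in cal:
        if (n,k) in D:
            g=fitpose([(cal[n],False,(0,0,L[k]),D[n,k])],[.7,.3,0]);print(n,g.x)
for n in ims:
    im=ims[n]
    m=masks_of('silver_tube',n)
    for a in m[:3]: print(n,a['rect'],a['p'],a['pixels'].sum())
cv2.imwrite('pics/crop1.png',np.hstack([cv2.resize(ims['top'][190:290,140:270],None,fx=3,fy=3),cv2.resize(ims['top'][190:290,255:385],None,fx=3,fy=3)]))
E
```

```text
top jig [([299.8, 231.8], 0.57)]
top knob [([361.8, 219.8], 0.45)]
top fence_face [([279.7, 230.7], 0.63)]
top stop_nose [([327.9, 228.5], 0.69), ([206.9, 159.2], 0.65)]
top silver_tube_mid [([182.0, 228.9], 0.82), ([239.6, 195.3], 0.68), ([187.2, 315.5], 0.66)]
top brass_tube_mid [([189.0, 255.9], 0.75)]
top tube_rest [([186.5, 247.6], 0.97)]
side jig [([294.6, 203.3], 0.61)]
side knob [([304.5, 155.0], 0.57), ([293.4, 202.8], 0.42)]
side fence_face [([292.0, 201.0], 0.65), ([248.0, 389.8], 0.52)]
side stop_nose [([296.6, 175.8], 0.47)]
side silver_tube_mid [([349.4, 308.2], 0.95), ([203.1, 330.8], 0.89), ([242.8, 229.6], 0.85)]
side brass_tube_mid [([287.8, 282.2], 0.75), ([289.9, 198.7], 0.37)]
side tube_rest [([271.4, 285.5], 0.83), ([332.0, 125.7], 0.37)]
jig [ 0.50475146 -0.10235147  0.12600726] [ 1.   0.2 -2.5  0.8  1.8  0.  -5.  -3.1  0.1 -1.3 -0.4  0.  -0.3  0.6
  2.  -0.2]
silver_tube_mid [0.26912935 0.21754688 0.        ] [-0.3 89.5 -1.3 -0.6]
top [0.50824373 0.22300762 0.        ]
side [0.26589917 0.21822011 0.        ]
brass_tube_mid [0.43066485 0.20070174 0.        ] [ 0.5  1.4 -1.5  0.2]
top [0.43432799 0.2022444  0.        ]
side [0.4272476  0.19884441 0.        ]
tube_rest [0.46525923 0.21234114 0.        ] [ 1.  -1.   0.4  4.7]
top [0.46254038 0.21516335 0.        ]
side [0.47103191 0.19977351 0.        ]
top [112.1, 193.5, 146.3, 223.1] 0.82 341
top [164.4, 217.3, 204.7, 239.3] 0.74 357
top [169.1, 303.4, 204.0, 333.3] 0.63 370
side [228.9, 216.2, 257.3, 243.7] 0.88 327
side [251.1, 259.6, 258.8, 301.8] 0.72 383
side [190.4, 312.1, 210.9, 359.0] 0.63 490
```

View pics/crop1.png

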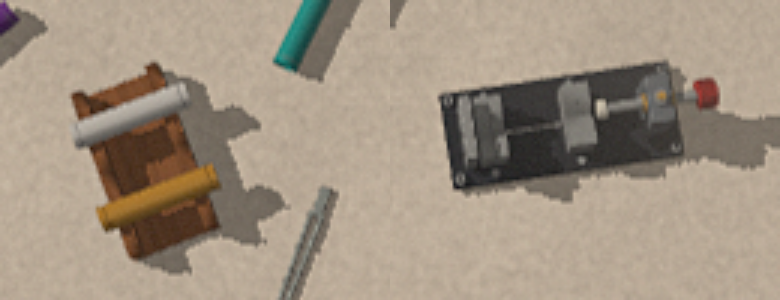

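```bash
cat >> h.py <<'E'
def rel(target_pos, yaw=None, xdir=None):
    """print delta (tool axes, 25mm units) and turn (deg) from present pose to target TCP pos with tool down and tool-x at world yaw"""
    s,R=st(); d=R.T@(np.array(target_pos)-s['position'])/.025
    out=[np.round(d,3).tolist()]
    if yaw is not None:
        x=np.array([np.cos(yaw),np.sin(yaw),0]); z=np.array([0,0,-1.]); Rt=np.stack([x,np.cross(z,x),z],1)
        out.append(np.round(np.degrees(Rn.from_matrix(R.T@Rt).as_rotvec()),2).tolist())
    print('t',s['time_s'],'pos',np.round(s['position'],4),'-> d,turn',*out,'F',np.round(s['wrist_force'],1),'gap',round(s['finger_gap'],4))
E
python3 - <<'E'
from h import *
s,R=st(); c=get_calibration('wrist')
C=-c['R'].T@c['t']; print('cam in tool',R.T@(C-s['position']),'cam axes in tool\n',np.round(R.T@c['R'].T,3))
g=s['position']+R[:,2]*arm.tcp_to_grasp; print('grasp px',proj(c,g,True), 'tip px',proj(c,s['position']+R[:,2]*.084,True))
# hover over knob
q=np.array([.505,-.102]);y=.126
k=q+Rn.from_euler('z',y).as_matrix()[:2,:2]@np.array([0,-.155]); print(k)
rel([k[0],k[1],.26],y+np.pi/2)
E
```

```text
cam in tool [ 0.06896555 -0.00118724 -0.08236892] cam axes in tool
 [[-0.    -0.968 -0.25 ]
 [ 1.    -0.     0.   ]
 [-0.    -0.25   0.968]]
grasp px [283.36556489 271.11928115] tip px [283.13308995 256.82699427]
[ 0.52447836 -0.25577124]
t 1.05 pos [ 0.1841 -0.7012  0.3027] -> d,turn [17.693, -13.777, 1.708] [-0.0, 0.0, -82.51] F [-0.1  0.6 -0.4] gap 0.093
```

```bash
python3 -m creep '{"delta_pos":[[17.7,-13.8,0],[17.7,-13.8,0],[17.7,-13.8,0],[17.7,-13.8,0],[17.7,-13.8,0],[17.7,-13.8,0],[17.7,-13.8,0],[17.7,-13.8,0],[17.7,-13.8,1.7],[17.7,-13.8,1.7]],"turn":[[0,0,-8.5],[0,0,-17],[0,0,-25.5],[0,0,-34],[0,0,-42.5],[0,0,-51],[0,0,-59.5],[0,0,-68],[0,0,-76.5],[0,0,-82.5]],"grip":[100,100,100,100,60,60,60,60,60,60]}'
python3 - <<'E'
from h import *
q=np.array([.505,-.102]);y=.126
k=q+Rn.from_euler('z',y).as_matrix()[:2,:2]@np.array([0,-.155])
rel([k[0],k[1],.26],y+np.pi/2)
E
```

```text
time_s: 2.05
position: [0.4865, -0.305, 0.2776]
orientation: [2.07, 2.361, 0.0]
wrist_force: [1.2, -1.0, 0.2]
finger_gap: 0.0561
t 2.05 pos [ 0.4865 -0.305   0.2776] -> d,turn [1.753, 1.762, 0.703] [0.07, 0.07, 0.3] F [ 1.2 -1.   0.2] gap 0.0561
```

```bash
python3 -m creep '{"delta_pos":[[1.75,1.76,0.7],[1.75,1.76,0.7],[1.75,1.76,0.7]],"turn":[[0,0,0.3],[0,0,0.3],[0,0,0.3]],"grip":[60,60,60]}'
cat > look.py <<'E'
from h import *
import sys,pickle
tag=sys.argv[1]
J={'jig':(0,0,0),'knob':(0,-.155-float(sys.argv[2]),.06),'fence_face':(0,.056,.06),'stop_nose':(0,-.056-float(sys.argv[2]),.06)}
c=get_calibration('wrist'); im=capture('wrist'); cv2.imwrite(f'pics/{tag}.png',im)
obs=[]
for k in J:
    r=place_of(k,'wrist'); print(k,[(np.round(a['centre'],1).tolist(),round(a['p'],2)) for a in r[:3]])
    if r: obs.append((c,True,J[k],np.array(r[0]['centre'])))
f=fitpose(obs,[.505,-.102,.126]); print('jig',np.round(f.x,4),np.round(f.fun,1))
R=Rn.from_euler('z',f.x[2]).as_matrix()
v=im.copy()
for l in list(J.values())+[(sx*.045,sy*.1075-.03,.012) for sx in(-1,1) for sy in(-1,1)]+[(sx*.028,sy,.056) for sx in(-1,1) for sy in(-.052,-.028,.028,.052)]:
    p=proj(c,R@np.array(l)+[f.x[0],f.x[1],0],True); cv2.circle(v,tuple(int(a) for a in np.round(p)),2,(0,255,0),-1)
cv2.imwrite(f'pics/{tag}_m.png',cv2.resize(v,(800,600)))
E
python3 look.py w1 0
```

```text
time_s: 2.35
position: [0.5259, -0.2533, 0.2596]
orientation: [2.071, 2.361, 0.002]
wrist_force: [0.3, -0.7, 0.5]
finger_gap: 0.0558
jig [([277.4, 51.1], 0.96)]
knob [([275.4, 209.5], 0.72)]
fence_face []
stop_nose [([274.5, 97.5], 0.64)]
jig [ 0.5016 -0.1014  0.1246] [-0.7 -0.  -0.3  0.2  1.  -0.2]
```

View pics/w1_m.png

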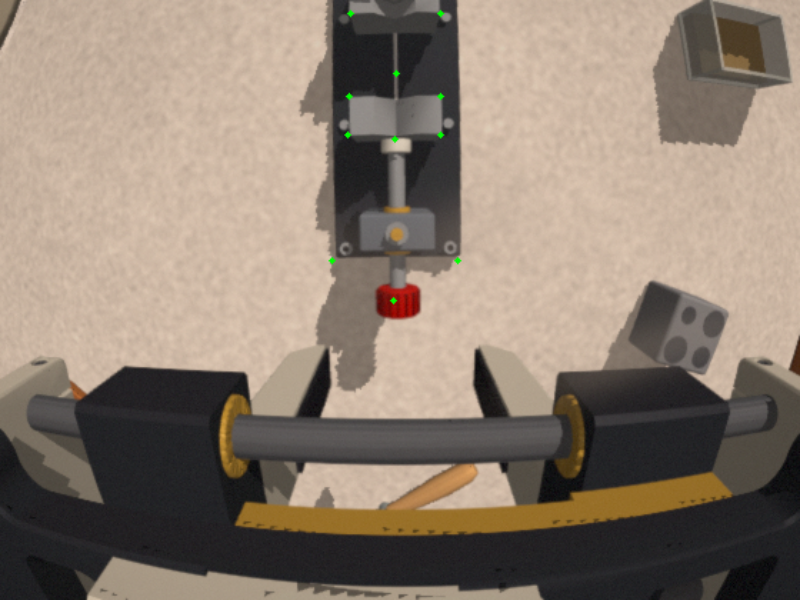

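Run:
```python
from h import *
c=get_calibration('wrist')
P=[((0,0,.0),(277.4,51.1)),((0,-.155,.06),(278.5,209.5)),((0,-.056,.06),(277.7,98)),((0,-.111,.086),(277.9,163.8)),((-.028,-.052,.056),(243.6,94.5)),((.028,-.052,.056),(309.7,94.5))]
f=fitpose([(c,True,l,np.array(p)) for l,p in P],[.505,-.102,.126]);print(np.round(f.x,4),np.round(f.fun,1))
x,y,a=f.x
k=np.array([x,y])+Rn.from_euler('z',a).as_matrix()[:2,:2]@np.array([0,-.155]);print(k)
rel([k[0],k[1],.2],a+np.pi/2)
rel([k[0],k[1],.06+arm.tcp_to_grasp],a+np.pi/2)
```

```text
[ 0.501  -0.1065  0.1322] [-0.   0.3 -0.   0.3 -0.4 -0.2 -0.2  0.3  1.6 -0.  -0.2 -0.8]
[ 0.52141184 -0.26016892]
t 2.6 pos [ 0.5234 -0.2578  0.2605] -> d,turn [-0.077, -0.094, 2.418] [0.06, 0.13, -0.53] F [-0.6 -0.4 -0.2] gap 0.0558
t 2.6 pos [ 0.5234 -0.2578  0.2605] -> d,turn [-0.07, -0.098, 5.406] [0.06, 0.13, -0.53] F [-0.6 -0.4 -0.2] gap 0.0558
```

The arm was still settling between that picture and its calibration, so I'll measure again now that it is still.

```bash
python3 look.py w2 0; python3 -c "
from h import *
s,R=st();print(s['position'],s['joint_vel'].round(4))"
```

```text
jig [([277.7, 48.0], 0.96)]
knob [([282.1, 206.9], 0.68)]
fence_face []
stop_nose [([276.7, 95.6], 0.78)]
jig [ 0.5001 -0.104   0.1546] [-0.8  1.1 -0.3  0.1  1.4 -0.8]
[ 0.52405067 -0.25663513  0.26027546] [-0.0052  0.003  -0.0009  0.0002  0.0004  0.0013 -0.0015]
```

View pics/w2_m.png

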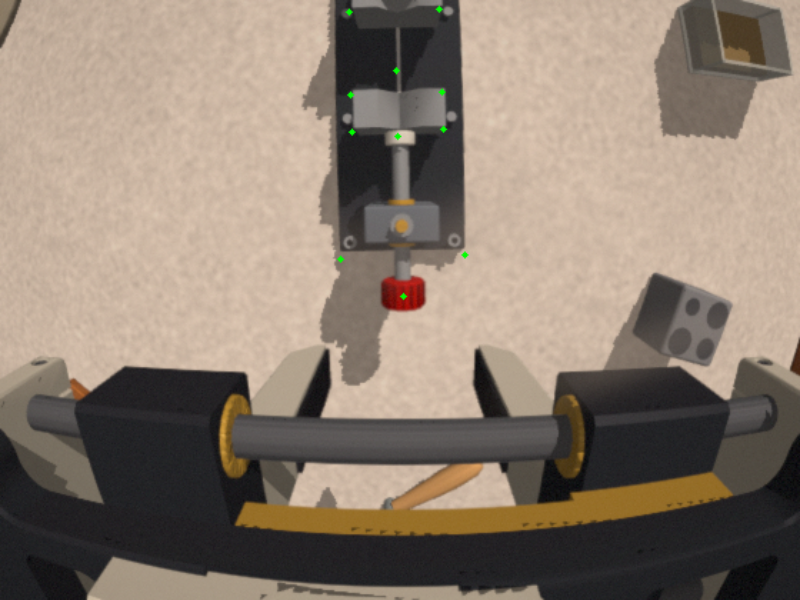

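Run:
```python
import cv2
im=cv2.imread('pics/w2.png'); cv2.imwrite('pics/w2c.png',cv2.resize(im[50:225,200:370],None,fx=3.4,fy=3.4,interpolation=cv2.INTER_CUBIC))
```

```text
(no output)
```

View pics/w2c.png

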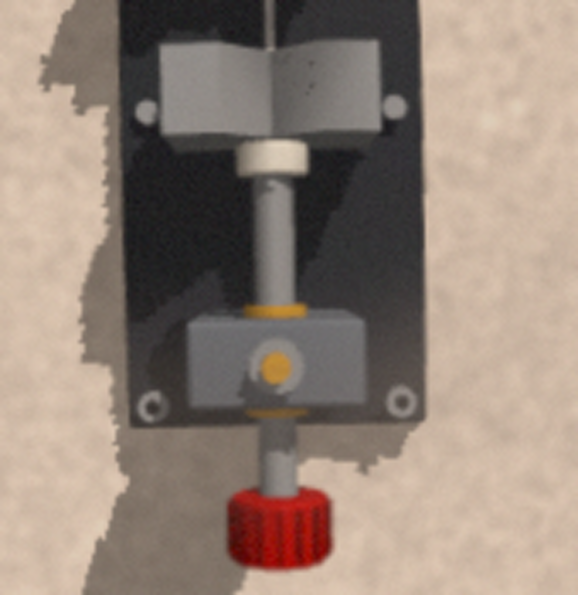

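Run:
```python
from h import *
c=get_calibration('wrist')
P=[((-.028,-.028,.056),(160,43)),((.028,-.028,.056),(381,41)),((-.028,-.052,.056),(160,133)),((.028,-.052,.056),(381,131)),
((-.022,-.1,.076),(188,320)),((.022,-.1,.076),(365,319)),((-.022,-.122,.076),(190,407)),((.022,-.122,.076),(366,403)),((0,-.111,.086),(277,368)),((0,-.155,.06),(280,530))]
f=fitpose([(c,True,l,np.array([200+p[0]/3.4,50+p[1]/3.4])) for l,p in P],[.505,-.102,.126]);print(np.round(f.x,4),np.round(f.fun.reshape(-1,2),1).tolist())
x,y,a=f.x
k=np.array([x,y])+Rn.from_euler('z',a).as_matrix()[:2,:2]@np.array([0,-.155]);print(k)
rel([k[0],k[1],.15],a+np.pi/2)
rel([k[0],k[1],.06+arm.tcp_to_grasp],a+np.pi/2)
```

```text
[ 0.5027 -0.1002  0.1432] [[0.3, 0.2], [-0.4, -0.4], [0.8, 0.2], [0.2, -0.4], [-1.1, 0.1], [0.7, -0.6], [-0.9, 1.1], [0.6, 1.3], [-0.1, -0.2], [-0.2, -1.2]]
[ 0.52480984 -0.25359574]
t 2.85 pos [ 0.5241 -0.2566  0.2603] -> d,turn [0.124, 0.039, 4.411] [0.08, 0.09, -1.06] F [ 0.1 -0.   0.2] gap 0.0555
t 2.85 pos [ 0.5241 -0.2566  0.2603] -> d,turn [0.125, 0.037, 5.399] [0.08, 0.09, -1.06] F [ 0.1 -0.   0.2] gap 0.0555
```

```bash
python3 -m creep '{"delta_pos":[[0.12,0.04,1.5],[0.12,0.04,3],[0.12,0.04,4.2],[0.12,0.04,5],[0.12,0.04,5.4],[0.12,0.04,5.4],[0.12,0.04,5.4]],"turn":[[0,0,-1],[0,0,-1],[0,0,-1],[0,0,-1],[0,0,-1],[0,0,-1],[0,0,-1]],"grip":[60,60,60,60,60,60,60]}'
python3 - <<'E'
from h import *
rel([.5248,-.2536,.1253],.1432+np.pi/2)
cv2.imwrite('pics/w3.png',capture('wrist'))
E
```

```text
time_s: 3.55
position: [0.5252, -0.2539, 0.126]
orientation: [2.056, 2.371, 0.0]
wrist_force: [0.5, -0.3, 1.3]
finger_gap: 0.0558
t 3.55 pos [ 0.5252 -0.2539  0.126 ] -> d,turn [0.013, -0.015, 0.026] [0.12, 0.11, -0.07] F [ 0.5 -0.3  1.3] gap 0.0558
```

View pics/w3.png

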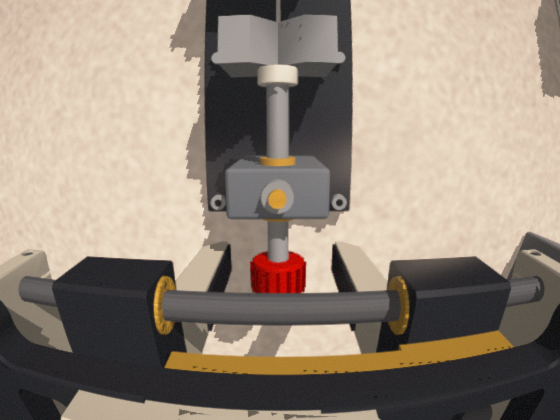

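The knob, at about (278,270), is between the fingers. I'll close on it.

```bash
python3 -m creep '{"delta_pos":[[0,0,0],[0,0,0],[0,0,0],[0,0,0],[0,0,0],[0,0,0]],"turn":[[0,0,0],[0,0,0],[0,0,0],[0,0,0],[0,0,0],[0,0,0]],"grip":[0,0,0,0,0,0]}'
```

```text
time_s: 4.2
position: [0.524, -0.2543, 0.1265]
orientation: [2.058, 2.372, -0.003]
wrist_force: [-3.6, -1.2, 6.0]
finger_gap: 0.0252
```

```bash
python3 -m creep '{"delta_pos":[[-0.2,0,0],[-0.5,0,0],[-0.8,0,0],[-1.1,0,0],[-1.3,0,0],[-1.4,0,0],[-1.44,0,0],[-1.44,0,0]],"turn":[[0,0,0],[0,0,0],[0,0,0],[0,0,0],[0,0,0],[0,0,0],[0,0,0],[0,0,0]],"grip":[0,0,0,0,0,0,0,0]}'
python3 - <<'E'
from h import *
cv2.imwrite('pics/w4.png',capture('wrist'))
E
```

```text
time_s: 5.0
position: [0.5289, -0.2883, 0.1265]
orientation: [-2.058, -2.373, 0.001]
wrist_force: [-1.1, 7.6, 4.1]
finger_gap: 0.0253
```

View pics/w4.png

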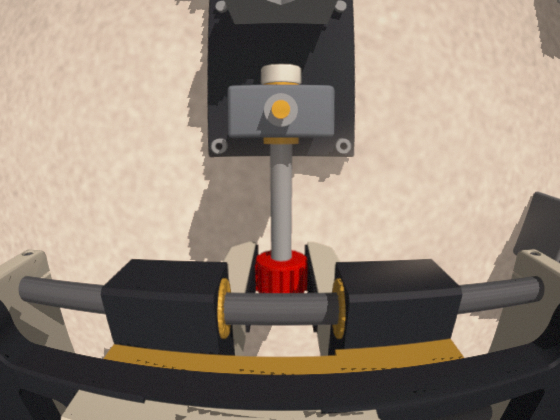

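The nose now sits against the post at (281,75), so the stop is fully out. I'll release the knob, rise, and go to the wooden rest.

```bash
python3 -m creep '{"delta_pos":[[0,0,0],[0,0,0],[0,0,0],[0,0,-1],[0,0,-2.5],[0,0,-4],[0,0,-5.4],[0,0,-6],[0,0,-6]],"turn":[[0,0,0],[0,0,0],[0,0,0],[0,0,0],[0,0,0],[0,0,0],[0,0,0],[0,0,0],[0,0,0]],"grip":[55,55,55,55,55,55,55,55,55]}'
python3 - <<'E'
from h import *
rel([.49,.15,.27],1.956)
cv2.imwrite('pics/t1.png',capture('top')[150:350,100:400])
E
```

```text
time_s: 5.95
position: [0.5296, -0.2889, 0.2785]
orientation: [2.056, 2.37, 0.0]
wrist_force: [0.3, -0.4, -0.4]
finger_gap: 0.0512
t 5.95 pos [ 0.5296 -0.2889  0.2785] -> d,turn [17.603, 0.909, 0.296] [0.12, 0.17, -13.96] F [ 0.3 -0.4 -0.4] gap 0.0512
```

View pics/t1.png

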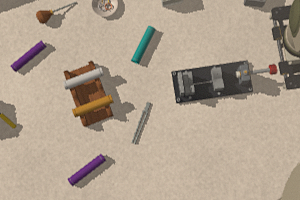

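```bash
python3 -m creep '{"delta_pos":[[20.3,0,0.3],[20.3,0,0.3],[20.3,0,0.3],[20.3,0,0.3],[20.3,0,0.3],[20.3,0,0.3],[20.3,0,0.3],[20.3,0,0.3],[20.3,0,0.3],[20.3,0,0.3]],"turn":[[0,0,-2],[0,0,-4],[0,0,-6],[0,0,-8],[0,0,-10],[0,0,-12],[0,0,-14],[0,0,-14],[0,0,-14],[0,0,-14]],"grip":[55,55,55,55,55,55,55,55,55,55]}'
python3 - <<'E'
from h import *
rel([.508,.222,.25],1.956)
E
```

```text
time_s: 7.0
position: [0.4572, 0.2081, 0.2669]
orientation: [-1.754, -2.606, 0.005]
wrist_force: [0.4, -0.1, 0.3]
finger_gap: 0.0513
t 7.0 pos [0.4572 0.2081 0.2669] -> d,turn [-0.249, 2.095, 0.672] [-0.16, 0.07, 0.04] F [ 0.4 -0.1  0.3] gap 0.0513
```

```bash
python3 -m creep '{"delta_pos":[[-0.25,2.1,0.67],[-0.25,2.1,0.67],[-0.25,2.1,0.67],[-0.25,2.1,0.67],[-0.25,2.1,0.67]],"turn":[[0,0,0],[0,0,0],[0,0,0],[0,0,0],[0,0,0]],"grip":[55,55,55,55,55]}'
python3 - <<'E'
from h import *
import pickle
c=get_calibration('wrist'); im=capture('wrist'); cv2.imwrite('pics/w5.png',im); pickle.dump(c,open('c5.pkl','wb'))
for k in ('silver_tube_mid','brass_tube_mid','tube_rest'):
    for a in place_of(k,'wrist')[:2]: print(k,np.round(a['centre'],1),round(a['p'],2))
rel([.508,.222,.25],1.956)
E
```

```text
time_s: 7.5
position: [0.5073, 0.221, 0.2498]
orientation: [-1.755, -2.605, 0.007]
wrist_force: [0.5, 0.2, 0.4]
finger_gap: 0.0514
silver_tube_mid [285.9 207.7] 0.92
silver_tube_mid [312.4 349. ] 0.82
brass_tube_mid [199.8 201.6] 0.75
tube_rest [248.5 190.1] 0.62
t 7.7 pos [0.5079 0.2215 0.2505] -> d,turn [0.018, 0.011, 0.02] [-0.13, 0.09, 0.0] F [-0.3 -0.2  0.1] gap 0.0511
```

View pics/w5.png

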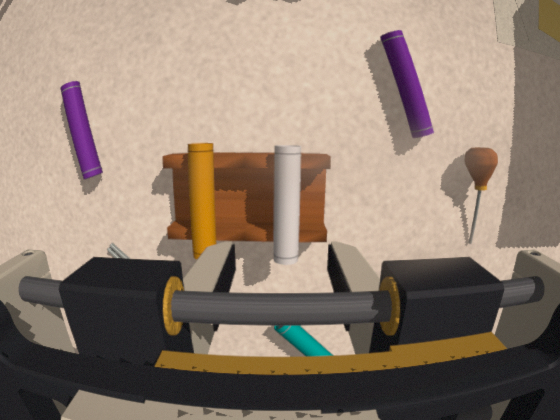

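Run:
```python
from h import *
import pickle
c=pickle.load(open('c5.pkl','rb'))
im=cv2.imread('pics/w5.png'); cv2.imwrite('pics/w5c.png',cv2.resize(im[130:280,180:340],None,fx=4,fy=4,interpolation=cv2.INTER_CUBIC))
a0=1.956-np.pi/2
for P in ([((0,.055,.038),(287.2,147.5)),((0,-.055,.038),(286,259.5)),((0,0,.038),(286,207.7))],):
    f=fitpose([(c,True,l,np.array(p)) for l,p in P],[.508,.222,a0]);print(np.round(f.x,4),np.round(f.fun,1))
```

```text
[0.5119 0.2208 0.3786] [-0.2 -0.1 -0.2  1.7  0.4 -1. ]
```

View pics/w5c.png

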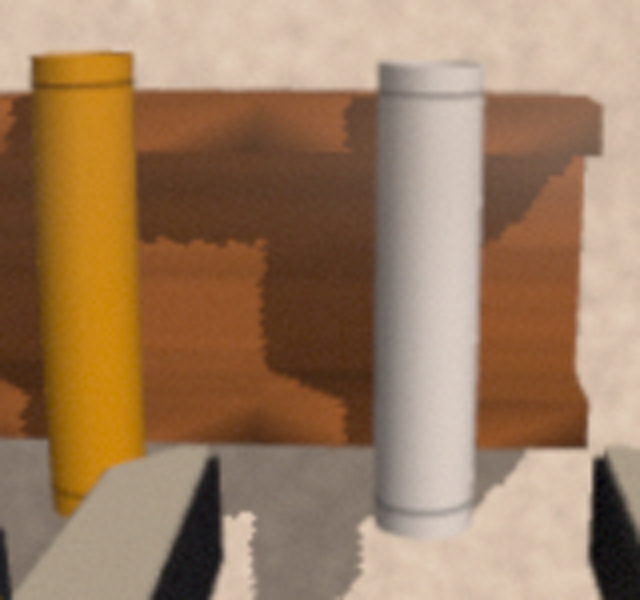

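Run:
```python
from h import *
import pickle
c=pickle.load(open('c5.pkl','rb'))
P=[((0,.055,.05),(287.75,146.7)),((0,-.055,.05),(286,263.2))]
f=fitpose([(c,True,l,np.array(p)) for l,p in P],[.508,.222,.38]);print(np.round(f.x,4),np.round(f.fun,1))
x,y,a=f.x
rel([x,y,.038+.0653],a+np.pi/2)
rel([x,y,.15],a+np.pi/2)
```

```text
[0.5114 0.2228 0.3749] [ 0.  -0.8 -0.   1.1]
t 7.7 pos [0.5079 0.2215 0.2505] -> d,turn [0.005, 0.162, 5.887] [-0.13, 0.09, 0.59] F [-0.3 -0.2  0.1] gap 0.0511
t 7.7 pos [0.5079 0.2215 0.2505] -> d,turn [0.002, 0.157, 4.019] [-0.13, 0.09, 0.59] F [-0.3 -0.2  0.1] gap 0.0511
```

```bash
python3 -m creep '{"delta_pos":[[0,0.16,1.5],[0,0.16,3],[0,0.16,4],[0,0.16,4.8],[0,0.16,5.4],[0,0.16,5.8],[0,0.16,5.8],[0,0.16,5.8]],"turn":[[0,0,0.6],[0,0,0.6],[0,0,0.6],[0,0,0.6],[0,0,0.6],[0,0,0.6],[0,0,0.6],[0,0,0.6]],"grip":[55,55,55,55,55,55,55,55]}'
python3 - <<'E'
from h import *
rel([.5114,.2228,.1033],.3749+np.pi/2)
cv2.imwrite('pics/w6.png',capture('wrist'))
E
```

```text
time_s: 8.5
position: [0.5115, 0.2227, 0.1059]
orientation: [1.769, 2.596, -0.004]
wrist_force: [-0.7, -0.7, 1.0]
finger_gap: 0.0513
t 8.5 pos [0.5115 0.2227 0.1059] -> d,turn [0.004, -0.004, 0.106] [-0.11, 0.09, -0.0] F [-0.7 -0.7  1. ] gap 0.0513
```

View pics/w6.png

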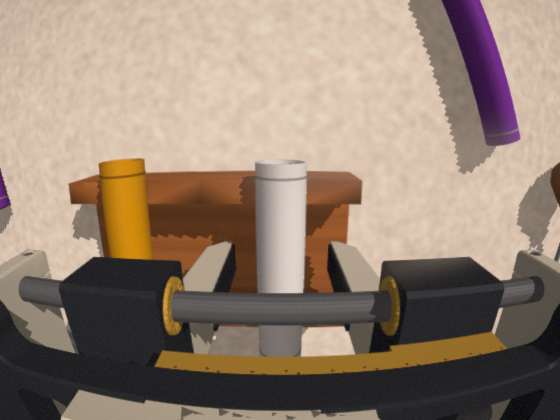

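The silver tube, at column 281, is centred between the fingers, and the brass one at (126,210) is clear of them. I'll close the gripper.

```bash
python3 -m creep '{"delta_pos":[[0,0,0.06],[0,0,0.06],[0,0,0.06],[0,0,0.06],[0,0,0.06],[0,0,0.06]],"turn":[[0,0,0],[0,0,0],[0,0,0],[0,0,0],[0,0,0],[0,0,0]],"grip":[0,0,0,0,0,0]}'; python3 -m creep '{"delta_pos":[[0,0,-0.4],[0,0,-1],[0,0,-2],[0,0,-3.2],[0,0,-4.4],[0,0,-5],[0,0,-5],[0,0,-5]],"turn":[[0,0,0],[0,0,0],[0,0,0],[0,0,0],[0,0,0],[0,0,0],[0,0,0],[0,0,0]],"grip":[0,0,0,0,0,0,0,0]}'
python3 - <<'E'
from h import *
x,y,a=.5027,-.1002,.1432
R=Rn.from_euler('z',a).as_matrix(); p=R@np.array([0,-.008,0])+[x,y,0]
rel([p[0],p[1],.23],a+np.pi/2)
import pickle
c=get_calibration('wrist');pickle.dump(c,open('c7.pkl','wb'));cv2.imwrite('pics/w7.png',capture('wrist'))
E
```

```text
time_s: 9.15
position: [0.5113, 0.2225, 0.1049]
orientation: [1.769, 2.596, -0.004]
wrist_force: [-2.9, -1.7, 4.5]
finger_gap: 0.0233
time_s: 9.95
position: [0.5115, 0.2226, 0.23]
orientation: [1.769, 2.595, -0.003]
wrist_force: [-0.4, 0.6, -0.7]
finger_gap: 0.0234
t 9.95 pos [0.5115 0.2226 0.23  ] -> d,turn [-12.2, -5.123, 0.028] [-0.06, 0.12, 13.24] F [-0.4  0.6 -0.7] gap 0.0234
```

View pics/w7.png

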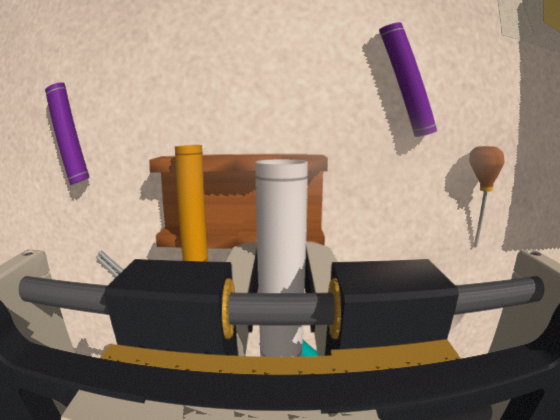

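The tube is lifted level, and the brass one is undisturbed at (190,200). I'll carry the silver tube over the jig.

```bash
python3 -m creep '{"delta_pos":[[-1,-0.4,0],[-2.4,-1,0],[-4,-1.6,0],[-5.6,-2.3,0],[-7.2,-3,0],[-8.8,-3.7,0],[-10.4,-4.4,0],[-11.6,-4.9,0],[-12.2,-5.12,0],[-12.2,-5.12,0]],"turn":[[0,0,1.5],[0,0,3],[0,0,4.5],[0,0,6],[0,0,8],[0,0,10],[0,0,12],[0,0,13.2],[0,0,13.2],[0,0,13.2]],"grip":[0,0,0,0,0,0,0,0,0,0]}'
python3 - <<'E'
from h import *
x,y,a=.5027,-.1002,.1432
R=Rn.from_euler('z',a).as_matrix(); p=R@np.array([0,-.008,0])+[x,y,0]
rel([p[0],p[1],.14],a+np.pi/2)
cv2.imwrite('pics/w8.png',capture('wrist'))
E
```

```text
time_s: 11.0
position: [0.503, -0.1108, 0.2289]
orientation: [-2.06, -2.371, 0.008]
wrist_force: [0.2, 0.2, -0.4]
finger_gap: 0.0234
t 11.0 pos [ 0.503  -0.1108  0.2289] -> d,turn [0.11, 0.066, 3.557] [-0.26, 0.15, -0.19] F [ 0.2  0.2 -0.4] gap 0.0234
```

View pics/w8.png

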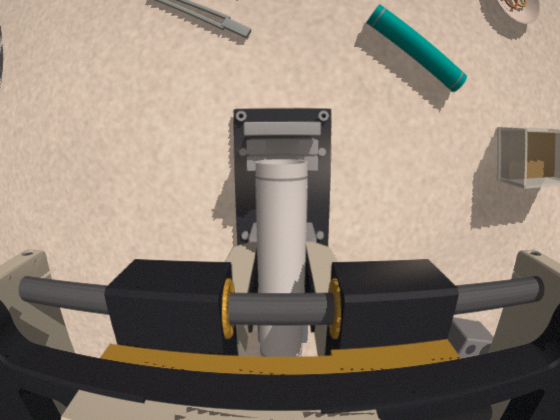

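```bash
python3 -m creep '{"delta_pos":[[0.11,0.07,1],[0.11,0.07,2],[0.11,0.07,2.8],[0.11,0.07,3.3],[0.11,0.07,3.5],[0.11,0.07,3.5],[0.11,0.07,3.5]],"turn":[[0,0,-0.2],[0,0,-0.2],[0,0,-0.2],[0,0,-0.2],[0,0,-0.2],[0,0,-0.2],[0,0,-0.2]],"grip":[0,0,0,0,0,0,0]}'
python3 - <<'E'
from h import *
x,y,a=.5027,-.1002,.1432
R=Rn.from_euler('z',a).as_matrix(); p=R@np.array([0,-.008,0])+[x,y,0]
rel([p[0],p[1],.127],a+np.pi/2)
c=get_calibration('wrist');im=capture('wrist')
for l in [(0,.056,.06),(-.028,.056,.074),(.028,.056,.074),(-.028,.052,.056),(.028,.052,.056)]:
    q=proj(c,R@np.array(l)+[x,y,0],True);cv2.circle(im,tuple(int(v) for v in np.round(q)),2,(0,255,0),-1)
cv2.imwrite('pics/w9.png',cv2.resize(im[60:320,130:430],None,fx=2.5,fy=2.3))
E
```

```text
time_s: 11.75
position: [0.5046, -0.1057, 0.1422]
orientation: [-2.053, -2.377, 0.006]
wrist_force: [0.1, -0.2, -1.1]
finger_gap: 0.0232
t 11.75 pos [ 0.5046 -0.1057  0.1422] -> d,turn [-0.089, -0.043, 0.608] [-0.17, 0.11, 0.16] F [ 0.1 -0.2 -1.1] gap 0.0232
```

View pics/w9.png

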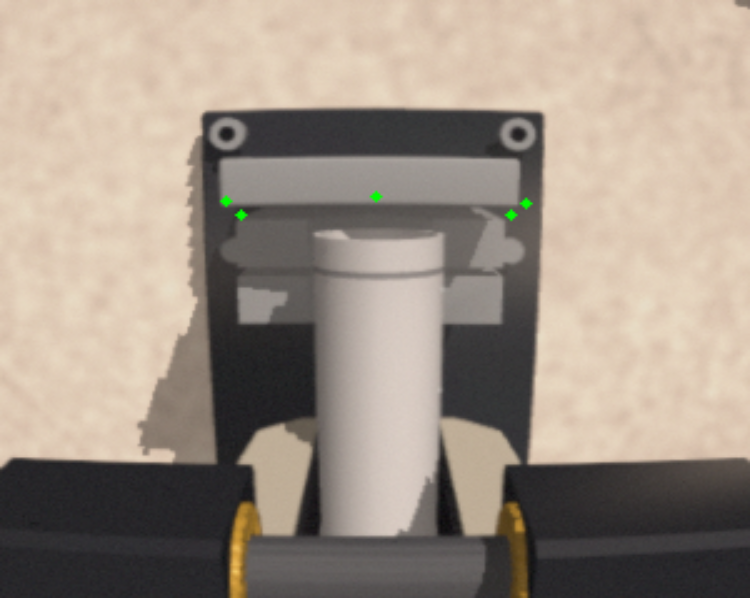

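The V centre, near column 370 of the crop, is about 1.5 mm left of the tube at 379. I'll shift sideways by that much and lower gently.

```bash
python3 -m creep '{"delta_pos":[[-0.09,-0.06,0],[-0.09,-0.06,0.1],[-0.09,-0.06,0.25],[-0.09,-0.06,0.4],[-0.09,-0.06,0.5],[-0.09,-0.06,0.5],[-0.09,-0.06,0.5]],"turn":[[0,0,0.15],[0,0,0.15],[0,0,0.15],[0,0,0.15],[0,0,0.15],[0,0,0.15],[0,0,0.15]],"grip":[0,0,0,0,0,0,0]}'
python3 - <<'E'
from h import *
s,R=st();print(s['position'],s['wrist_force'],s['ft_torque'])
im=capture('wrist');cv2.imwrite('pics/w10.png',cv2.resize(im[60:320,130:430],None,fx=2.5,fy=2.3))
cv2.imwrite('pics/s10.png',cv2.resize(capture('side')[120:240,240:370],None,fx=5,fy=5))
E
```

```text
time_s: 12.5
position: [0.5034, -0.1083, 0.1297]
orientation: [-2.056, -2.374, 0.006]
wrist_force: [0.3, -0.4, -1.9]
finger_gap: 0.0232
[ 0.50343686 -0.10828968  0.12969817] [ 0.30619501 -0.39757206 -1.87146255] [-0.08417859 -0.09178408  0.03484036]
```

View pics/w10.png

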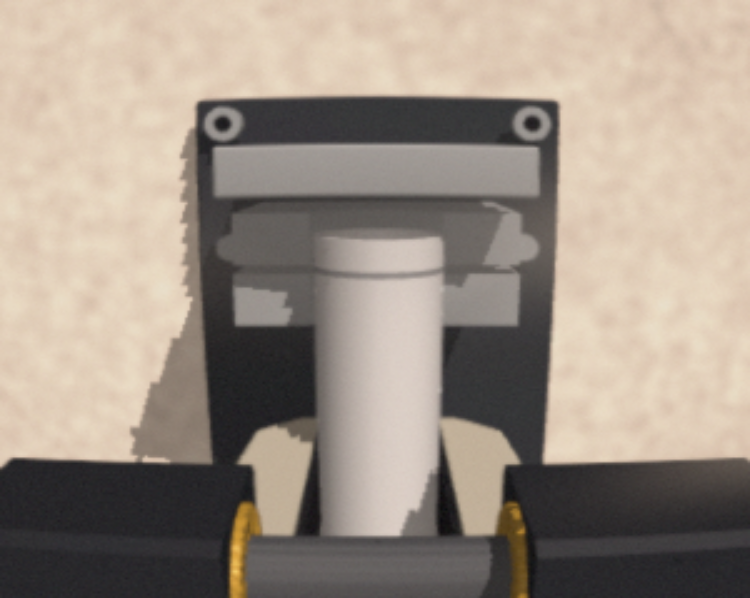

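View pics/s10.png

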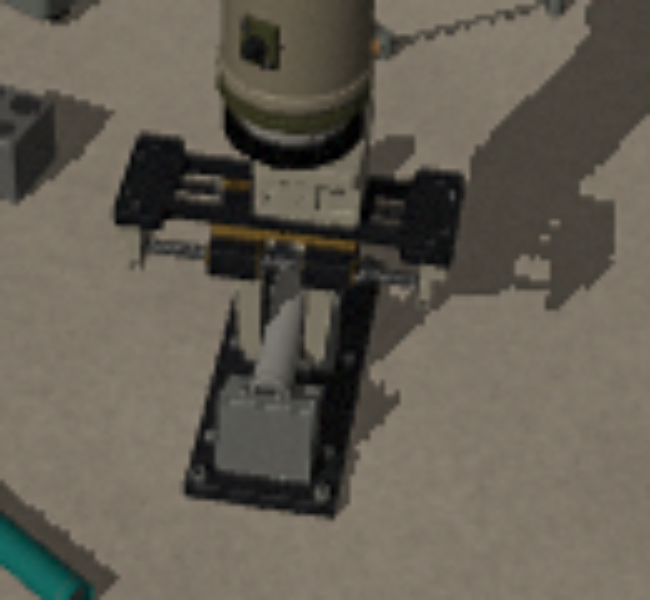

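```bash
python3 -m creep '{"delta_pos":[[0,-0.01,0.04],[0,-0.01,0.08],[0,-0.01,0.1],[0,-0.01,0.1],[0,-0.01,0.1]],"turn":[[0,0,0],[0,0,0],[0,0,0],[0,0,0],[0,0,0]],"grip":[0,0,0,0,0]}';  python3 -m creep '{"delta_pos":[[0,0,0.03],[0,0,0.03],[0,0,0.03]],"turn":[[0,0,0],[0,0,0],[0,0,0]],"grip":[0,0,0]}'
```

```text
time_s: 13.1
position: [0.5032, -0.1084, 0.1274]
orientation: [-2.057, -2.374, 0.005]
wrist_force: [-0.0, -0.2, -0.8]
finger_gap: 0.0232
time_s: 13.4
position: [0.5032, -0.1084, 0.1271]
orientation: [2.057, 2.374, -0.005]
wrist_force: [-0.9, -0.2, 6.1]
finger_gap: 0.0235
```

The tube is seated, with 6 N up and little side force. I'll release it.

```bash
python3 -m creep '{"delta_pos":[[0,0,0],[0,0,0],[0,0,0],[0,0,0],[0,0,0],[0,0,0]],"turn":[[0,0,0],[0,0,0],[0,0,0],[0,0,0],[0,0,0],[0,0,0]],"grip":[30,40,55,55,55,55]}'; python3 -m creep '{"delta_pos":[[0,0,-0.5],[0,0,-1.5],[0,0,-3],[0,0,-4.5],[0,0,-5.2],[0,0,-5.2],[0,0,-5.2]],"turn":[[0,0,0],[0,0,0],[0,0,0],[0,0,0],[0,0,0],[0,0,0],[0,0,0]],"grip":[55,55,55,55,55,55,55]}'
python3 - <<'E'
from h import *
x,y,a=.5025,-.1002,.1432
R=Rn.from_euler('z',a).as_matrix(); p=R@np.array([0,-.189,0])+[x,y,0]
rel([p[0],p[1],.25],a+np.pi/2)
cv2.imwrite('pics/w11.png',capture('wrist'))
E
```

```text
time_s: 14.0
position: [0.5032, -0.1084, 0.127]
orientation: [2.057, 2.375, -0.005]
wrist_force: [-0.9, 0.4, 0.0]
finger_gap: 0.0511
time_s: 14.7
position: [0.5033, -0.1083, 0.257]
orientation: [2.057, 2.374, -0.005]
wrist_force: [0.3, -0.2, -0.7]
finger_gap: 0.0511
t 14.7 pos [ 0.5033 -0.1083  0.257 ] -> d,turn [-7.234, 0.017, 0.298] [-0.12, 0.16, -0.02] F [ 0.3 -0.2 -0.7] gap 0.0511
```

View pics/w11.png

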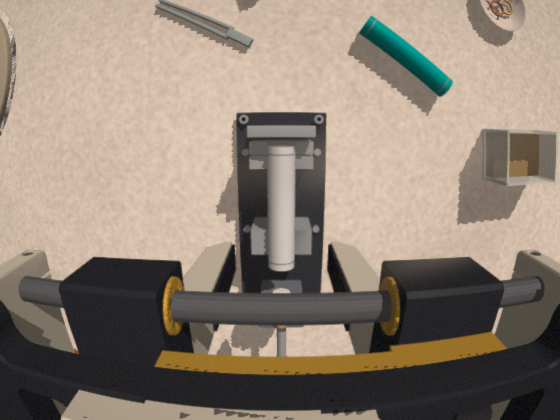

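The tube lies in both V-rests, from (282,150) to (281,268). Next I'll go back to the knob at the pose recorded when I pulled it.

```bash
python3 -m creep '{"delta_pos":[[-1.5,0,0],[-3,0,0],[-5,0,0],[-6.5,0,0],[-7.25,0.03,0.3],[-7.25,0.03,0.3],[-7.25,0.03,0.3]],"turn":[[0,0,0],[0,0,0],[0,0,0],[0,0,0],[0,0,0],[0,0,0],[0,0,0]],"grip":[55,55,55,55,55,55,55]}'
python3 - <<'E'
from h import *
rel([.5289,-.2883,.1255],.1432+np.pi/2)
cv2.imwrite('pics/w12.png',capture('wrist'))
E
```

```text
time_s: 15.45
position: [0.5293, -0.286, 0.2479]
orientation: [-2.054, -2.373, 0.006]
wrist_force: [-0.1, 0.3, 0.1]
finger_gap: 0.0509
t 15.45 pos [ 0.5293 -0.286   0.2479] -> d,turn [-0.088, -0.003, 4.895] [-0.28, -0.0, 0.04] F [-0.1  0.3  0.1] gap 0.0509
```

View pics/w12.png

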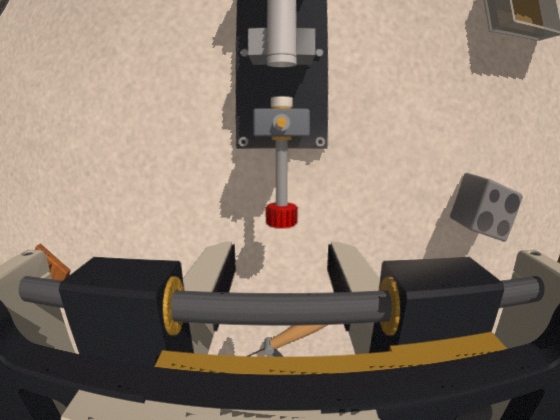

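```bash
python3 -m creep '{"delta_pos":[[-0.09,0,1],[-0.09,0,2.5],[-0.09,0,3.7],[-0.09,0,4.4],[-0.09,0,4.85],[-0.09,0,4.85],[-0.09,0,4.85],[-0.09,0,4.85]],"turn":[[0,0,0],[0,0,0],[0,0,0],[0,0,0],[0,0,0],[0,0,0],[0,0,0],[0,0,0]],"grip":[55,55,55,55,55,55,55,55]}'
python3 -m creep '{"delta_pos":[[0,0,0],[0,0,0],[0,0,0],[0,0,0],[0,0,0],[0,0,0]],"turn":[[0,0,0],[0,0,0],[0,0,0],[0,0,0],[0,0,0],[0,0,0]],"grip":[0,0,0,0,0,0]}'
```

```text
time_s: 16.3
position: [0.5299, -0.2876, 0.1283]
orientation: [-2.054, -2.376, 0.005]
wrist_force: [-0.2, -0.1, 0.3]
finger_gap: 0.0512
time_s: 16.9
position: [0.5291, -0.2879, 0.1285]
orientation: [-2.053, -2.375, 0.007]
wrist_force: [-3.2, -1.3, 5.1]
finger_gap: 0.0256
```

Gripped at 25.6 mm. Now I'll push home, 34 mm along tool +x.

```bash
python3 -m creep '{"delta_pos":[[0.15,0,0],[0.35,0,0],[0.55,0,0],[0.75,0,0],[0.95,0,0],[1.15,0,0],[1.3,0,0],[1.4,0,0],[1.44,0,0],[1.44,0,0]],"turn":[[0,0,0],[0,0,0],[0,0,0],[0,0,0],[0,0,0],[0,0,0],[0,0,0],[0,0,0],[0,0,0],[0,0,0]],"grip":[0,0,0,0,0,0,0,0,0,0]}'
python3 - <<'E'
from h import *
rel([.524,-.2543,.1265],.1432+np.pi/2)
cv2.imwrite('pics/w13.png',capture('wrist'))
E
```

```text
time_s: 17.9
position: [0.5242, -0.254, 0.1286]
orientation: [2.056, 2.375, -0.009]
wrist_force: [0.8, -6.0, 1.8]
finger_gap: 0.0255
t 17.9 pos [ 0.5242 -0.254   0.1286] -> d,turn [-0.012, -0.009, 0.085] [-0.23, 0.21, 0.04] F [ 0.8 -6.   1.8] gap 0.0255
```

View pics/w13.png

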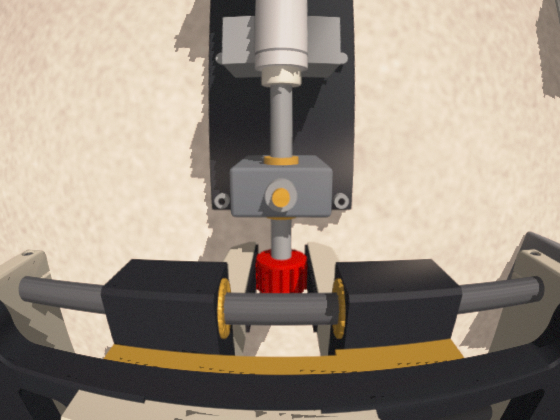

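The stop is home. The TCP is back at the original home pose with 6 N against the hard stop, and the nose at (281,75) touches the tube's end. I'll release the knob, rise, and go over the tube.

```bash
python3 -m creep '{"delta_pos":[[0,0,0],[0,0,0],[0,0,0],[0,0,-1],[0,0,-2.5],[0,0,-4],[0,0,-4.8],[0,0,-4.8],[0,0,-4.8]],"turn":[[0,0,0],[0,0,0],[0,0,0],[0,0,0],[0,0,0],[0,0,0],[0,0,0],[0,0,0],[0,0,0]],"grip":[55,55,55,55,55,55,55,55,55]}'
python3 - <<'E'
from h import *
im=capture('wrist')
cv2.imwrite('pics/w14.png',im)
x,y,a=.5025,-.1002,.1432
rel([.5025-.0003,-.1002-.0002,.24],a+np.pi/2)
s,R=st(); Rj=Rn.from_euler('z',a).as_matrix(); print('tcp in jig', Rj.T@(np.array([.5032,-.1084,0])-[x,y,0]))
E
```

```text
time_s: 18.85
position: [0.5244, -0.2534, 0.2485]
orientation: [2.056, 2.375, -0.008]
wrist_force: [-0.3, 0.2, -0.1]
finger_gap: 0.0511
t 18.9 pos [ 0.5241 -0.2533  0.2478] -> d,turn [6.181, 0.011, 0.292] [-0.28, 0.18, 0.04] F [0.6 0.  0.2] gap 0.0513
tcp in jig [-0.0004774  -0.00821597  0.        ]
```

View pics/w14.png

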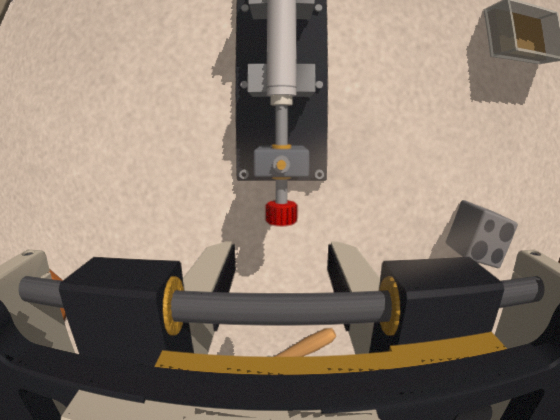

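```bash
python3 -m creep '{"delta_pos":[[1,0,0],[2.5,0,0],[4,0,0],[5.3,0,0],[6.18,0,0.3],[6.18,0,0.3],[6.18,0,0.3]],"turn":[[-0.2,0.2,0],[-0.2,0.2,0],[-0.2,0.2,0],[-0.2,0.2,0],[-0.2,0.2,0],[-0.2,0.2,0],[-0.2,0.2,0]],"grip":[0,0,0,0,0,0,0]}'
python3 - <<'E'
from h import *
rel([.502,-.1003,.161],.1432+np.pi/2)
cv2.imwrite('pics/w15.png',capture('wrist'))
E
```

```text
time_s: 19.6
position: [0.5016, -0.1004, 0.2388]
orientation: [-2.053, -2.374, 0.003]
wrist_force: [0.4, -0.5, -0.6]
finger_gap: 0.0016
t 19.6 pos [ 0.5016 -0.1004  0.2388] -> d,turn [0.001, 0.025, 3.112] [-0.2, -0.05, 0.11] F [ 0.4 -0.5 -0.6] gap 0.0016
```

View pics/w15.png

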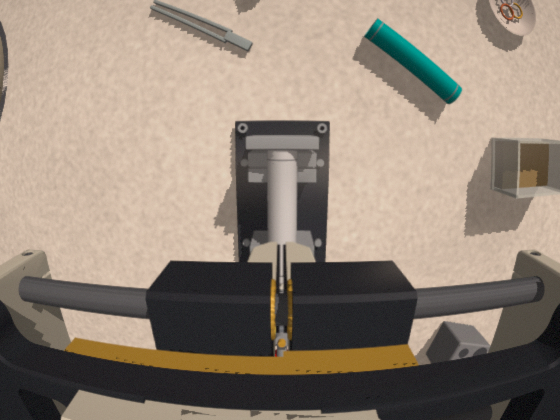

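```bash
python3 -m creep '{"delta_pos":[[0,0.03,1],[0,0.03,2],[0,0.03,2.7],[0,0.03,3],[0,0.03,3.1],[0,0.03,3.1],[0,0.03,3.1]],"turn":[[-0.2,0,0.1],[-0.2,0,0.1],[-0.2,0,0.1],[-0.2,0,0.1],[-0.2,0,0.1],[-0.2,0,0.1],[-0.2,0,0.1]],"grip":[0,0,0,0,0,0,0]}'
python3 - <<'E'
from h import *
rel([.502,-.1003,.156],.1432+np.pi/2)
cv2.imwrite('pics/w16.png',capture('wrist'))
E
```

```text
time_s: 20.35
position: [0.5027, -0.1014, 0.1622]
orientation: [2.058, 2.372, 0.002]
wrist_force: [0.1, -0.5, -0.3]
finger_gap: 0.0006
t 20.35 pos [ 0.5027 -0.1014  0.1622] -> d,turn [0.046, -0.023, 0.248] [0.09, -0.01, -0.1] F [ 0.1 -0.5 -0.3] gap 0.0006
```

View pics/w16.png

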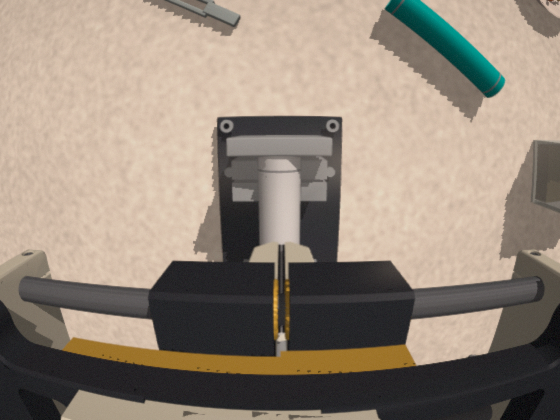

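```bash
python3 -m creep '{"delta_pos":[[0.04,-0.025,0.08],[0.04,-0.025,0.16],[0.04,-0.025,0.2],[0.04,-0.025,0.2],[0.04,-0.025,0.2]],"turn":[[0,0,0],[0,0,0],[0,0,0],[0,0,0],[0,0,0]],"grip":[0,0,0,0,0]}'; python3 -m creep '{"delta_pos":[[0,0,0.02],[0,0,0.02],[0,0,0.02]],"turn":[[0,0,0],[0,0,0],[0,0,0]],"grip":[0,0,0]}'
```

```text
time_s: 20.9
position: [0.502, -0.1004, 0.1572]
orientation: [2.058, 2.372, 0.002]
wrist_force: [-0.1, 0.4, -0.6]
finger_gap: 0.0004
time_s: 21.2
position: [0.502, -0.1004, 0.1567]
orientation: [2.058, 2.372, 0.002]
wrist_force: [-0.3, -0.1, 0.4]
finger_gap: 0.0
```

```bash
python3 -m creep '{"delta_pos":[[0,0,0.02],[0,0,0.02],[0,0,0.02]],"turn":[[0,0,0],[0,0,0],[0,0,0]],"grip":[0,0,0]}'
```

```text
time_s: 21.5
position: [0.502, -0.1004, 0.1563]
orientation: [2.058, 2.372, 0.002]
wrist_force: [-0.5, 0.4, 2.6]
finger_gap: 0.0005
```

```bash
python3 -m creep '{"delta_pos":[[0,0,0.03],[0,0,0.03],[0,0,0.03],[0,0,0.03]],"turn":[[0,0,0],[0,0,0],[0,0,0],[0,0,0]],"grip":[0,0,0,0]}'
```

```text
time_s: 21.9
position: [0.502, -0.1003, 0.1562]
orientation: [2.057, 2.372, 0.002]
wrist_force: [-1.7, 0.4, 10.8]
finger_gap: 0.0009
```

Run:
```python
from h import *
F=[]
a=capture('wrist');F.append(get_state()['wrist_force'])
b=capture('side');F.append(get_state()['wrist_force'])
t=capture('top');F.append(get_state()['wrist_force'])
for _ in range(4): capture('top');F.append(get_state()['wrist_force'])
print(np.round(F,1),get_state()['position'])
x=cv2.resize(a[100:290,150:410],(560,400)); cv2.imwrite('pics/e1.png',np.vstack([x,]))
cv2.imwrite('pics/e2.png',np.hstack([cv2.resize(b[130:310,220:380],(400,450)),cv2.resize(t[150:330,140:400],(400,450))]))
```

```text
[[-2.3  0.2 11.1]
 [-2.5  0.6 11.6]
 [-2.1  1.7 10.5]
 [-1.4  0.6 11. ]
 [-1.8  0.8 11.2]
 [-1.5  0.3 11.3]
 [-2.7  0.4 10. ]] [ 0.50197011 -0.10034383  0.15615182]
```

View pics/e1.png

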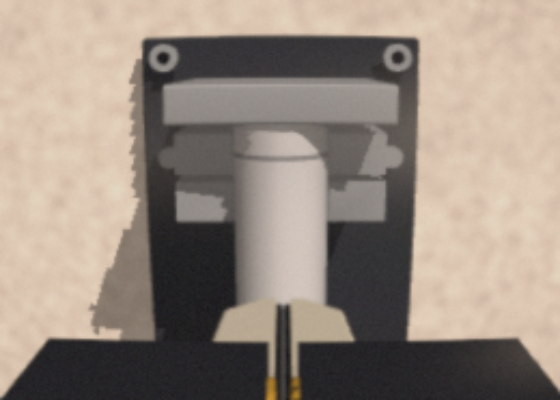

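View pics/e2.png

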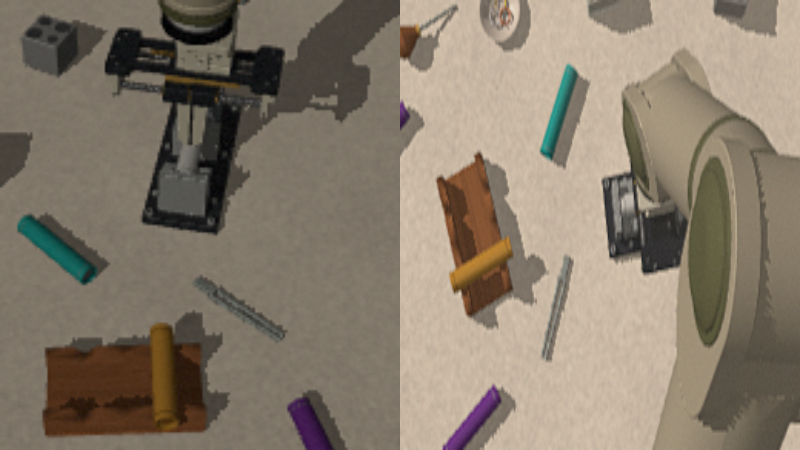

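The tube sits against the fence and central in the V. The push is steady at about 11 N with roughly 2 N sideways, so both faces are loaded. I'll hand in.

```bash
python3 -c "
from workcell import *
print(hand_in())"
```

```text
the job is handed in; nothing more can be done
None
```

The silver tube is in the jig between stop and fence, and I handed the job in at about 22 s with the closed fingertips still pressing it into the V. No verdict came back.

**What I did:**
- **Pulling the stop:** I pulled the knob about 34 mm to its hard stop.
- **Placing the tube:** I lifted the silver tube from the rest and lowered it into the V until I felt 6 N of contact. Then I released it.
- **Stop home:** I pushed the knob home. The arm came back to the original home position within about 0.3 mm, with 6 N against the hard stop.
- **Pressing:** I set the closed fingertips on the middle of the tube and pressed down.

**Last checks:**
- **Force:** Seven readings over 0.35 s gave 10.0 to 11.6 N downward, slightly above the 10 N asked for. About 2 N acted sideways, which still loads both faces of the V.
- **Pictures:** The tube lies central in the V with its end at the fence. The brass tube is still in the rest, and the other things in view look unmoved.
- **Not checked:** The arm hid the knob and nose in the final pictures. The last view of them, taken after I let go of the knob, showed the stop home and touching the tube.
- **One measurement disagreed:** My first jig position was a few mm off because the arm was still settling. I measured it again before touching anything.

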